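Dip the pump's gauge rod and present it for reading

TASK

Draw the gauge rod back out of the tip guard of its rest, slide its blade down the slanted guide tube of the bench pump until the collar stops on the tube's mouth, pause there for a moment, and pull it out again. Then present it for reading: finish while still holding the rod still and level, with the tip of its blade about 15 cm above the middle of the note pad. Leave the other things on the bench where they are.

Things in the scene. Friction and masses are not known exactly. Their poses are not given: they have to be found in the camera images.
- gauge: The loose gauge rod, 220 mm long, about 0.12 kg: a black squared handle 100 mm long, 16 mm wide, 18 mm high; a steel collar 40 mm across, 10 mm thick; a round steel blade 8 mm across, 110 mm long, round-ended. Origin: on the rod's axis at the middle of the handle. Its x axis runs along the rod towards the blade's tip; z is up as it lies in the rest.
- gauge_collar (a point): Centre of the collar's face on the blade side (the face that comes to stop on the tube), on the rod's axis, 60 mm along x from the rod's origin.
- gauge_tip (a point): End of the blade, on the rod's axis, 170 mm along x from the rod's origin.
- rest: The rod's rest, aluminium, bolted to the bench: foot 240x44x8 mm with a handle post, a fork and a tip guard. Origin: centre of its underside; x along its length towards the tip guard, z up. At the start the rod lies level in it along x, its axis 45 mm above the bench, its origin at x = -60 mm; post 12 mm wide at x = -105 mm; fork at x = +25 mm, slot 12 mm wide, open on top, cheeks to 56 mm.
- rest_guard (a point): Middle of the open end of the tip guard, a closed tunnel 16x16 mm inside that runs on from here for 35 mm along the rest's x, 58 mm high outside; it covers the last 25 mm of the blade. The rod can be lifted only after it has been drawn straight back along the rest's -x by more than 25 mm. Nothing but the foot lies under the middle of the handle.
- pump: The bench vacuum pump, bolted down: foot 130x190 mm, ribbed aluminium sump 108 mm high, a round grey motor on top to 170 mm high. Origin: centre of its underside. The guide tube rises slanting from its -y side.
- guide_tube: The pump's fixed slanted steel guide tube. Origin: centre of its mouth, 155 mm above the bench, 165 mm out along the pump's -y. Its z axis runs along the tube out of the mouth, 35 degrees above level; the rod goes in along -z. Flange 38 mm across, mouth 30 mm wide, narrowing within 22 mm to a bore of 14 mm, open beyond 120 mm depth: the blade goes in fully and the collar stops on the rim.
- pad: Note pad lying flat, 210 mm (x) by 148 mm (y), 9 mm thick, does not move. Origin: centre of its underside.
- jar_blue: Bystander, to be left alone: screw jar with a lid, 48 mm across, 62 mm high. Origin: centre of its underside.
- cast_white: Bystander, to be left alone: white plaster jaw model, 66x70x47 mm. Origin: centre of its underside.
- wax_block_1: Bystander, to be left alone: block of modelling wax, 32x68x11 mm. Origin: centre of its underside.
- masking_tape: Bystander, to be left alone: roll of tape lying flat, 96 mm across, 25 mm high. Origin: centre of its underside.
- steel_cup: Bystander, to be left alone: small open steel cup, 60 mm across, 46 mm high. Origin: centre of its underside.
- silicone_key: Bystander, to be left alone: curved silicone piece, 37x66x15 mm. Origin: centre of its underside.

How it is judged:
By the outcome, as a careful person would: the job done as asked, in the order asked, and still so for the second after the job is handed in, while the arm keeps its last pose, push and grip.
It also fails if it takes over 48 s, if anything falls off the work surface, if the arm or the gripper's body presses on something with over 40 N, if the wrist force passes 120 N, or if a joint passes its speed limit or range.

ROBOT

A 7-joint arm with a two-finger parallel gripper is mounted at the origin on a cart in front of the work surface, level with it; the furniture and walls round the work are solid. World frame = base frame: x ahead of the robot, y to its left, z up, the work surface at z = 0. Lengths are in m, angles in rad, forces in N, time in s.
With the tool pointing down it reaches from about 0.425 to 0.875 m from the base axis. Payload 4.7 kg.
Tool frame: the origin (TCP) lies on the centre line of the jaws, within the pads' length; the fingertips stand ahead of it and the grasp point (between the pads) lies 2 mm behind it (nose_length is the z of the fingertips in the tool frame, in m); z points along the fingers, y is the line along which they close (so a half turn about z gives the same grasp; the last joint's range is limited). The gripper opens to 87 mm and grips with 3 to 60 N. Pads are 19 mm wide; open, the fingers measure 117 mm over their backs; the gripper's body (75 mm by 190 mm) begins 51 mm behind the grasp point.
Start: joints at [1.309, 0.321, -0.07, 1.45, 0.023, 1.371, -0.057], TCP at [0.177, -0.625, 0.24] pointing down, gripper open.
Joint ranges: [-2.86, 2.86], [-0.3, 2.09], [-1.38, 1.24], [0.06, 2.45], [-1.56, 4.7], [0.09, 2.05], [-2.69, 2.69]. Speed limits (rad/s): [2.57, 2.57, 3.14, 3.14, 3.14, 3.14, 3.14].

INTERFACE

Orientations are given as a rotation vector (axis times angle).
In Python, from bench import * gives the robot as it stands.
- The arm moves only by the tool send_rows, never from a script. Its arguments are lists of equal length, an entry for each row: "xyz": the shift along the tool's x, y, z in mm, a list of three; "dr": the turn, a rotation vector about the tool's x, y, z in rad, a list of three. A call has exactly 10 rows; each row is the pose to reach, as a shift and turn from the pose commanded when the call began, along the tool's axes at that moment; what a row does not reach only later rows make up. A row lasts 1/12 s, in which the tool goes at most 41.7 mm and 7.16 degrees, less where a joint would pass 70% of its speed; a pose out of reach is approached as far as the arm can. A call with a gripper value outside its range is refused whole. "jaw" is the finger opening in mm, from 0 to 87, set as the call begins (left out, the last holds). The fingers move at their own pace and stop on an object; "grip_force" is the grip in N (left out, the last holds). Time passes only in rows, so rows that repeat a pose let the fingers close, or fill a call up. It gives the time, the measured TCP pose, the force, the opening and the grip force at its end, in the units of the state.
- get_state(): the state, without advancing time (a new reading comes with each control period).
- get_image(name): name is "scene" or "top"; returns the picture (400x640x3 uint8, red, green, blue); there is no depth.
- calibration(name): a dict with "vfov" (degrees; the focal length in pixels is half the picture's height over the tangent of half this angle, whatever the lens; pixels are square), "cx", "cy" (the principal point, pixels), "rvec" (rotation vector, rad) and "tvec" (3), from world to camera coordinates, as OpenCV has them. Camera axes: x right, y down, z forward; pixel columns grow to the right and rows downward; lengths in m; the calibration is good to about 2 mm. A picture is of the moment at which its call begins. calibration takes no time and is no camera call.
- close_job(): hands the job in; it is judged then, once.
The state is a dict: "time": time; "joint_positions": joint angles; "qd": joint speeds; "joint_torque": joint torques, N m; "position": TCP position; "tool_rot": TCP orientation; "ft_force": force on the tool from outside, world axes, zero at the start; "torque": the same for the moment, N m; "grip_width": opening from 0.0 (shut) to 1.0 (fully open); "grip_force": force on a finger pad.
Only numpy, scipy, OpenCV 4.12 (cv2) and the standard library are available. Lean on these libraries where they do the work, as an engineer would, in place of code of your own. Each camera call takes 0.05 s, during which the arm holds its last target. There are 200 camera calls.

## Working session

There is one attempt and no reset: what is moved stays moved. The work goes in short steps, Python scripts to look and compute and a tool call to move; the robot and the scene stay as the last step left them, time stands still between calls to the robot, and variables do not carry over. Pictures are saved under pics/ and viewed, at most 10 in all, crops included, and the job is handed in when it is done.

Besides the shell and the picture viewer there is one more tool, called after ">>>" by a JSON object that holds its "fn" and its "kwargs", one argument or row to a line. send_rows: Moves the arm, as the interface text tells. Its arguments: {"type":"object","properties":{"xyz":{"type":"array"},"dr":{"type":"array"},"jaw":{"type":"number"},"grip_force":{"type":"number"}},"required":["xyz","dr"]}

```bash
mkdir -p pics; ls
python3 - <<'E'
from bench import *
import cv2
for n in("scene","top"):
    im=get_image(n); cv2.imwrite(f"pics/{n}0.png",im[:,:,::-1]); print(n,calibration(n))
s=get_state(); print(s)
E
```

```text
pics
scene {'vfov': 55.75993461846472, 'cx': 324.77317348777115, 'cy': 197.962105758356, 'rvec': array([ 0.6896431 , -2.34639119,  1.43326374]), 'tvec': array([0.43462088, 0.26423855, 0.85263177])}
top {'vfov': 53.992475355928654, 'cx': 320.5388773905349, 'cy': 196.3338936197816, 'rvec': array([ 2.18081312, -2.237524  ,  0.08104076]), 'tvec': array([-0.03971526,  0.54180739,  1.15524671])}
{'time': 0.1, 'joint_positions': array([ 1.30908151,  0.32177012, -0.07009725,  1.45151689,  0.02259958,
        1.37079498, -0.05692073]), 'qd': array([ 2.84320614e-04,  3.15047782e-04, -1.38425377e-04, -2.93367981e-03,
       -3.08483841e-06,  3.13165255e-04,  5.79712154e-04]), 'joint_torque': array([-4.11101297e-06, -4.92572987e+01, -4.05687941e-01, -3.13400459e+01,
       -6.41433243e-02,  3.94803251e-02,  5.83424526e-05]), 'position': array([ 0.17685572, -0.62501043,  0.23857528]), 'tool_rot': array([-3.11010579e+00, -4.31675256e-01,  5.01496207e-04]), 'ft_force': array([-0.40914191, -0.39285798,  0.51609661]), 'torque': array([-0.00665798, -0.01498312,  0.01862781]), 'grip_force': 0.0, 'grip_width': 1.000062490946427}
```

View pics/scene0.png

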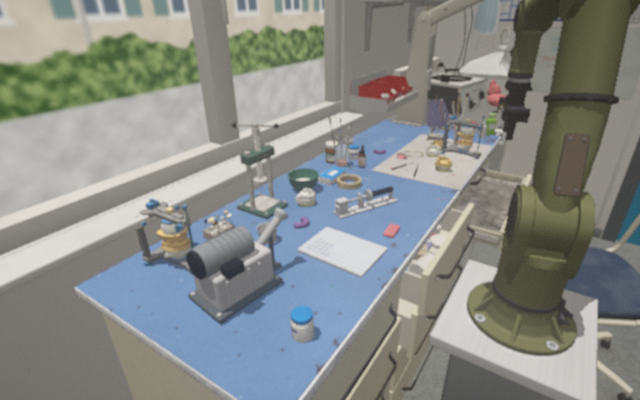

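View pics/top0.png

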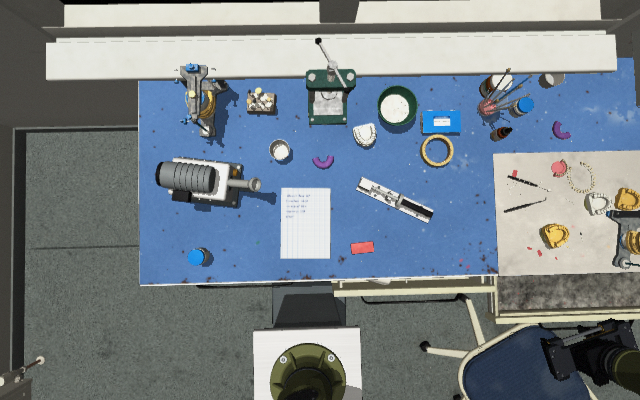

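The top view shows the rest near (395,200), the pump near (205,180) with the tube mouth near (256,185), and the pad near (305,223). I'll enlarge these areas.

```bash
cat > h.py <<'E'
import numpy as np, cv2
from bench import *
from scipy.spatial.transform import Rotation as R
def cam(n):
    c=calibration(n); f=200/np.tan(np.radians(c['vfov']/2))
    return np.array([[f,0,c['cx']],[0,f,c['cy']],[0,0,1]]),cv2.Rodrigues(c['rvec'])[0],np.array(c['tvec'])
def proj(n,P):
    K,r,t=cam(n); q=(np.atleast_2d(P)@r.T+t)@K.T; return q[:,:2]/q[:,2:]
def unproj(n,uv,z):
    K,r,t=cam(n); o=-r.T@t; d=r.T@np.linalg.solve(K,[uv[0],uv[1],1]); return o+d*(z-o[2])/d[2]
def crop(src,x0,y0,w,h,s,out=None):
    c=cv2.resize(src[y0:y0+h,x0:x0+w],None,fx=s,fy=s,interpolation=cv2.INTER_CUBIC)
    for k in range(0,w,10): cv2.putText(c,str(x0+k),(k*s,8),0,.3,(0,255,255),1); cv2.line(c,(k*s,10),(k*s,14),(0,255,255),1)
    for k in range(10,h,10): cv2.putText(c,str(y0+k),(0,k*s+3),0,.3,(0,255,255),1); cv2.line(c,(20,k*s),(24,k*s),(0,255,255),1)
    return c
E
python3 - <<'E'
from h import *
t=cv2.imread('pics/top0.png'); s=cv2.imread('pics/scene0.png')
a=crop(t,350,170,90,60,8); cv2.imwrite('pics/c1.png',a)
b=crop(t,150,150,120,65,6); cv2.imwrite('pics/c2.png',b)
c=crop(s,325,180,80,40,8); d=crop(s,180,205,110,50,7)[:, :800]
W=max(c.shape[1],d.shape[1]); 
o=np.vstack([cv2.copyMakeBorder(x,0,0,0,W-x.shape[1],0) for x in(c,d[:280])]); cv2.imwrite('pics/c3.png',o[:600])
print(unproj('top',(305,223),.009))
E
```

```text
[ 0.4625569  -0.00539296  0.009     ]
```

View pics/c1.png

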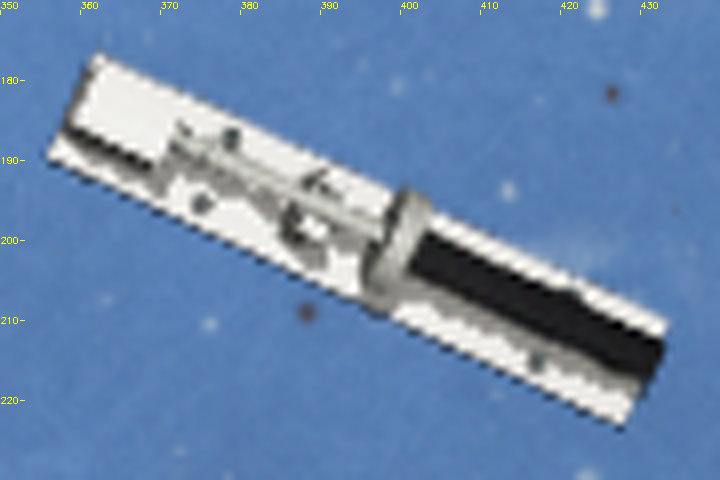

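View pics/c2.png

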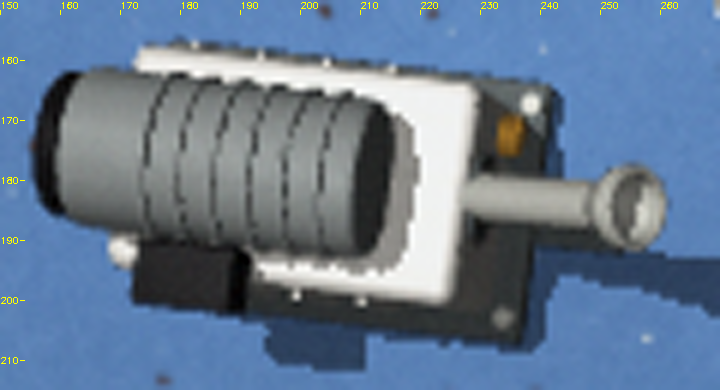

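View pics/c3.png

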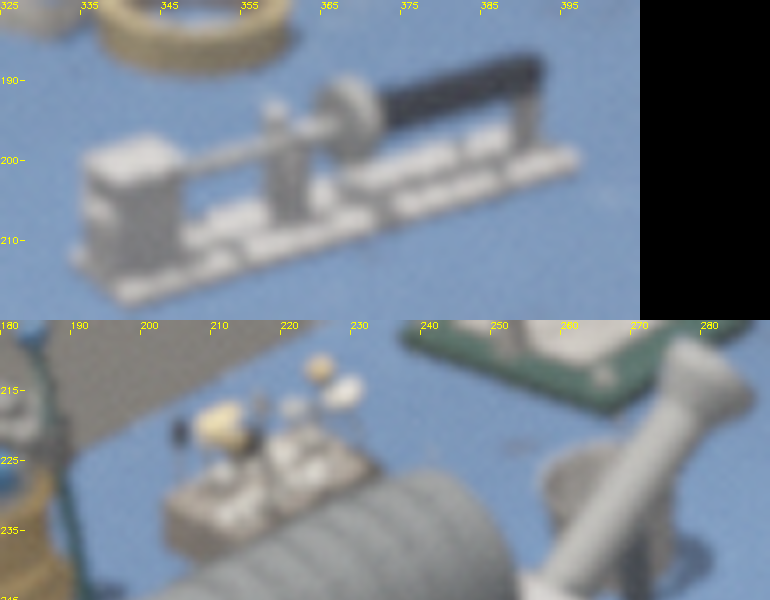

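```bash
cat > fit.py <<'E'
from h import *
from scipy.optimize import least_squares
def T(p,P):
    P=np.atleast_2d(P)*1e-3; c,s=np.cos(p[2]),np.sin(p[2])
    return np.c_[P[:,0]*c-P[:,1]*s+p[0],P[:,0]*s+P[:,1]*c+p[1],P[:,2]]
def fit(obs,p0):
    f=lambda p:np.concatenate([(proj(n,T(p,[P]))[0]-uv) for n,P,uv in obs])
    r=least_squares(f,p0,loss='soft_l1'); print(r.x,np.degrees(r.x[2])); print(np.round(r.fun.reshape(-1,2),1).tolist()); return r.x
rest=fit([('top',(-120,22,8),(428,223.2)),('top',(-120,-22,8),(433.2,210.7)),('top',(120,22,8),(356,189.7)),
 ('top',(-10-60+60,0,65),(400.7,194.0)),('top',(-110-60+0,0,54),(431.5,215.2)),
 ('scene',(120,22,0),(340.5,218)),('scene',(-120,22,8),(396.5,199.5))][:4]+[('scene',(120,22,8),(341,216.5)),('scene',(-120,22,8),(397,199.5)),('scene',(-60-50,0,54),(391,187.2))],[.5,-.25,1.2])
pump=fit([('top',(0,-165,155),(255.8,184.5)),('top',(65,-95,10),(241,165)),('top',(-65,-95,10),(237.5,207)),('scene',(0,-165,155),(281,211.5))],[.55,.3,0.])
for pm,q in((rest,[(-60,0,45),(50,0,45),(110,0,45)]),(pump,[(0,-165,155),(0,0,0)])): print(T(pm,q).round(4).tolist())
pad=np.mean([unproj('top',u,.009) for u in((282,188),(330,187),(330,259),(281,259))],0); print('pad',pad)
t=cv2.imread('pics/top0.png');s=cv2.imread('pics/scene0.png')
import itertools
def draw(im,n,p,P,closed=True):
    q=(proj(n,T(p,P))*16).astype(np.int32); cv2.polylines(im,[q],closed,(0,0,255),1,shift=4)
S=6
for n,im in(('top',t),('scene',s)):
    pass
def poly(P,p): return T(p,P)
th=np.linspace(0,2*np.pi,40)
circ=lambda r:np.c_[r*np.cos(th),-165+np.sin(th)*r*np.sin(np.radians(35)),155+r*np.sin(th)*np.cos(np.radians(35))]
foot=lambda a,b,z:[(a,b,z),(-a,b,z),(-a,-b,z),(a,-b,z)]
L=[(rest,foot(120,22,8)),(rest,[(-110,-8,54),(-10,-8,54),(-10,8,54),(-110,8,54)]),(rest,np.c_[0*th,20*np.cos(th),45+20*np.sin(th)]),(rest,[(0,0,45),(110,0,45)]),
(pump,foot(65,95,10)),(pump,circ(19)),(pump,circ(15))]
def over(im,n,x0,y0,w,h,k):
    c=crop(im,x0,y0,w,h,k)
    for p,P in L:
        q=((proj(n,T(p,P))-[x0,y0]+.5)*k*16).astype(np.int32); cv2.polylines(c,[q],True,(0,0,255),1,cv2.LINE_AA,4)
    return c
a=over(t,'top',350,170,90,58,5);b=over(t,'top',220,155,50,58,5);c=over(s,'scene',325,180,80,45,5);d=over(s,'scene',262,200,40,45,5)
o=np.vstack([np.hstack([a,b]),cv2.copyMakeBorder(np.hstack([c,d]),0,0,0,100,0)]); print(o.shape); cv2.imwrite('pics/o1.png',o)
E
python3 fit.py
```

```text
[ 0.52593969 -0.27481824  1.10958316] 63.57443232209544
[[-0.6, -0.2], [0.2, -1.0], [-1.1, -0.5], [0.9, 6.1], [-0.4, 0.3], [0.3, -0.2], [1.0, -1.2]]
[ 0.58726483  0.2826377  -0.09993341] -5.72576234779087
[[-0.1, -0.7], [-0.2, -0.7], [-0.4, 0.7], [1.2, -0.2]]
[[0.4992, -0.3285, 0.045], [0.5482, -0.23, 0.045], [0.5749, -0.1763, 0.045]]
[[0.5708, 0.1185, 0.155], [0.5873, 0.2826, 0.0]]
pad [ 0.46222046 -0.00773145  0.009     ]
(515, 700, 3)
```

View pics/o1.png

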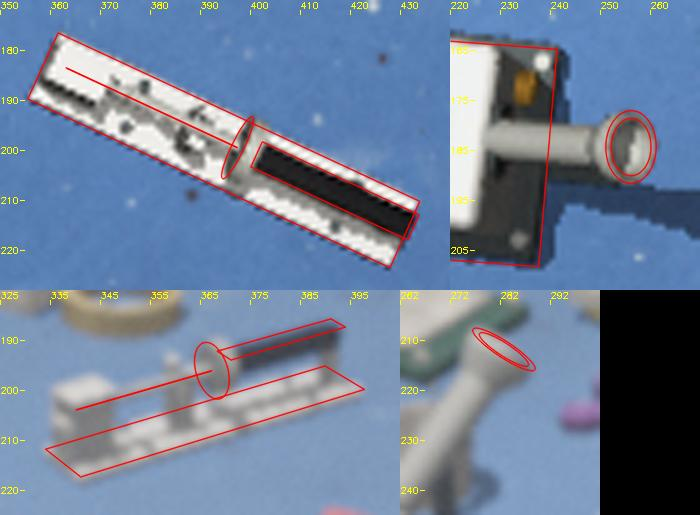

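The overlay matches the rest, rod, flange and pump foot to about 1 px; my collar-top point was wrong, so I'm dropping it. Next I'll work out the approach.

```bash
sed -i "s/('top',(-10-60+60,0,65),(400.7,194.0)),('top',(-110-60+0,0,54),(431.5,215.2))/('top',(-110,8,54),(429.5,217.3)),('top',(-110,-8,54),(432.5,212.7))/; s/\]\[:4\]+\[/][:5]+[/" fit.py; python3 fit.py
cat > go.py <<'E'
from h import *
def to(P,xd,zd,s=None,R0=None):
    s=s or get_state(); p=np.array(s['position']); A=R.from_rotvec(s['tool_rot'])
    z=np.array(zd,float);z/=np.linalg.norm(z);x=np.array(xd,float);x-=z*(x@z);x/=np.linalg.norm(x)
    B=R.from_matrix(np.c_[x,np.cross(z,x),z])
    print('t',s['time'],'xyz mm',(A.inv().apply(np.array(P)-p)*1e3).round(1).tolist(),'dr',(A.inv()*B).as_rotvec().round(4).tolist())
    return B
E
python3 - <<'E'
from go import *
import bench; print([k for k in dir(bench) if k[0]!='_'])
s=get_state(); print(R.from_rotvec(s['tool_rot']).as_matrix().round(3).tolist(), s.get('nose_length'))
print(getattr(bench,'nose_length',None))
E
```

```text
[ 0.5252268  -0.27400434  1.10919322] 63.5520902151682
[[-0.9, 0.0], [-0.1, -0.8], [-1.3, -0.2], [1.2, 0.4], [0.4, -0.1], [-0.4, 0.4], [0.4, -0.1], [1.1, -1.1]]
[ 0.58726483  0.2826377  -0.09993341] -5.72576234779087
[[-0.1, -0.7], [-0.2, -0.7], [-0.4, 0.7], [1.2, -0.2]]
[[0.4985, -0.3277, 0.045], [0.5475, -0.2292, 0.045], [0.5742, -0.1755, 0.045]]
[[0.5708, 0.1185, 0.155], [0.5873, 0.2826, 0.0]]
pad [ 0.46222046 -0.00773145  0.009     ]
(515, 700, 3)
['MotionError', 'calibration', 'close_job', 'get_image', 'get_state', 'nose_length']
[[0.962, 0.272, -0.001], [0.272, -0.962, 0.002], [-0.0, -0.002, -1.0]] None
0.017
```

Run:
```python
from go import *
d=[.4454,.8953,0]
to([.4963,-.3322,.13],d,[0,0,-1])
```

```text
t 0.1 xyz mm [387.1, -194.6, 108.9] dr [-0.0016, -0.0006, -0.8333]
```

>>> {"fn": "send_rows", "kwargs": {
  "xyz": [
    [39,-19,5],
    [77,-39,12],
    [116,-58,20],
    [155,-78,30],
    [194,-97,42],
    [232,-117,55],
    [271,-136,70],
    [310,-156,85],
    [348,-175,98],
    [387,-195,109]
  ],
  "dr": [
    [0,0,-0.083],
    [0,0,-0.167],
    [0,0,-0.25],
    [0,0,-0.333],
    [0,0,-0.417],
    [0,0,-0.5],
    [0,0,-0.583],
    [0,0,-0.667],
    [0,0,-0.75],
    [-0.002,-0.001,-0.833]
  ],
  "jaw": 60
}}

```text
time: 0.93
position: [0.4747, -0.3514, 0.1377]
tool_rot: [2.667, 1.658, -0.002]
ft_force: [0.0, -0.6, -0.1]
grip_width: 0.689
grip_force: 0.0
```

Run:
```python
from go import *
to([.4963,-.3322,.043],[.4454,.8953,0],[0,0,-1]); s=get_state(); print(s['position'],s['joint_positions'].round(2),s['qd'].round(2))
im=get_image('top'); c=crop(im[:,:,::-1],340,160,110,75,7); cv2.imwrite('pics/g1.png',c)
```

```text
t 0.9333 xyz mm [26.9, 10.9, 94.7] dr [0.0005, 0.0018, 0.0032]
[ 0.47468822 -0.35137615  0.1377283 ] [ 0.93  0.29 -0.39  1.72  0.12  1.16  0.04] [-0.55  0.31 -0.36 -0.05  0.26 -0.22  0.01]
```

View pics/g1.png

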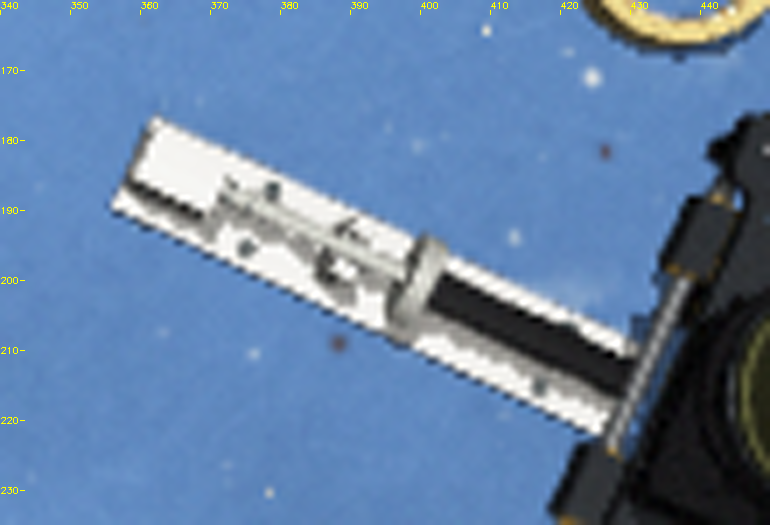

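>>> {"fn": "send_rows", "kwargs": {
  "xyz": [
    [13,5,4],
    [27,11,8],
    [27,11,8],
    [27,11,8],
    [27,11,8],
    [27,11,8],
    [27,11,8],
    [27,11,8],
    [27,11,8],
    [27,11,8]
  ],
  "dr": [
    [0,0,0],
    [0,0,0],
    [0,0,0],
    [0,0,0],
    [0,0,0],
    [0,0,0],
    [0,0,0],
    [0,0,0],
    [0,0,0],
    [0,0,0]
  ]
}}

```text
time: 1.82
position: [0.4959, -0.3339, 0.131]
tool_rot: [2.669, 1.652, -0.001]
ft_force: [-0.2, -0.2, -0.2]
grip_width: 0.69
grip_force: 0.0
```

Run:
```python
from go import *
to([.4963,-.3322,.043],[.4454,.8953,0],[0,0,-1]); s=get_state(); print(s['position'],s['qd'].round(2))
```

```text
t 1.8167 xyz mm [1.9, -0.5, 88.0] dr [0.0016, 0.0019, -0.0009]
[ 0.49586474 -0.33394322  0.13097868] [-0.  0. -0.  0. -0. -0.  0.]
```

>>> {"fn": "send_rows", "kwargs": {
  "xyz": [
    [1,0,22],
    [2,0,44],
    [2,0,66],
    [2,0,82],
    [2,0,88],
    [2,0,88],
    [2,0,88],
    [2,0,88],
    [2,0,88],
    [2,0,88]
  ],
  "dr": [
    [0,0,0],
    [0,0,0],
    [0,0,0],
    [0,0,0],
    [0,0,0],
    [0,0,0],
    [0,0,0],
    [0,0,0],
    [0,0,0],
    [0,0,0]
  ]
}}

```text
time: 2.65
position: [0.4977, -0.3325, 0.0441]
tool_rot: [2.668, 1.652, -0.0]
ft_force: [0.2, 0.6, -0.1]
grip_width: 0.691
grip_force: 0.0
```

>>> {"fn": "send_rows", "kwargs": {
  "xyz": [
    [0,0,0],
    [0,0,0],
    [0,0,0],
    [0,0,0],
    [0,0,0],
    [0,0,0],
    [0,0,0],
    [0,0,0],
    [0,0,0],
    [0,0,0]
  ],
  "dr": [
    [0,0,0],
    [0,0,0],
    [0,0,0],
    [0,0,0],
    [0,0,0],
    [0,0,0],
    [0,0,0],
    [0,0,0],
    [0,0,0],
    [0,0,0]
  ],
  "jaw": 0,
  "grip_force": 25
}}

```text
time: 3.48
position: [0.497, -0.3321, 0.0428]
tool_rot: [2.669, 1.653, -0.001]
ft_force: [0.0, -1.0, -0.2]
grip_width: 0.18
grip_force: 24.9
```

Run:
```python
from go import *
to([.4963,-.3322,.043],[.4454,.8953,0],[0,0,-1]); s=get_state(); print(s)
im=get_image('top'); s2=get_image('scene'); c=crop(im[:,:,::-1],340,160,110,60,7);d=crop(s2[:,:,::-1],320,170,110,25*2,7)[50:]; cv2.imwrite('pics/g2.png',np.vstack([c,d])[:600])
```

```text
t 3.4833 xyz mm [-0.4, -0.6, -0.2] dr [0.0015, 0.0018, -0.0004]
{'time': 3.4833, 'joint_positions': array([ 0.86755108,  0.40993048, -0.38907446,  1.77905409,  0.18433664,
        0.98653575, -0.05632795]), 'qd': array([-0.00153755,  0.00035978,  0.00070374, -0.00142529, -0.00112147,
       -0.0009046 , -0.00206243]), 'joint_torque': array([-3.03548947e-02, -4.67866373e+01, -4.41481724e+00, -2.60967618e+01,
       -8.47337628e-02,  1.28334104e-01, -7.65881035e-03]), 'position': array([ 0.49702084, -0.33209903,  0.0428371 ]), 'tool_rot': array([ 2.66913452e+00,  1.65268309e+00, -1.16165432e-03]), 'ft_force': array([ 0.03119665, -1.03304384, -0.15259474]), 'torque': array([-0.0656527 , -0.12918995, -0.01083066]), 'grip_force': 24.94618311524391, 'grip_width': 0.1803121316023424}
```

View pics/g2.png

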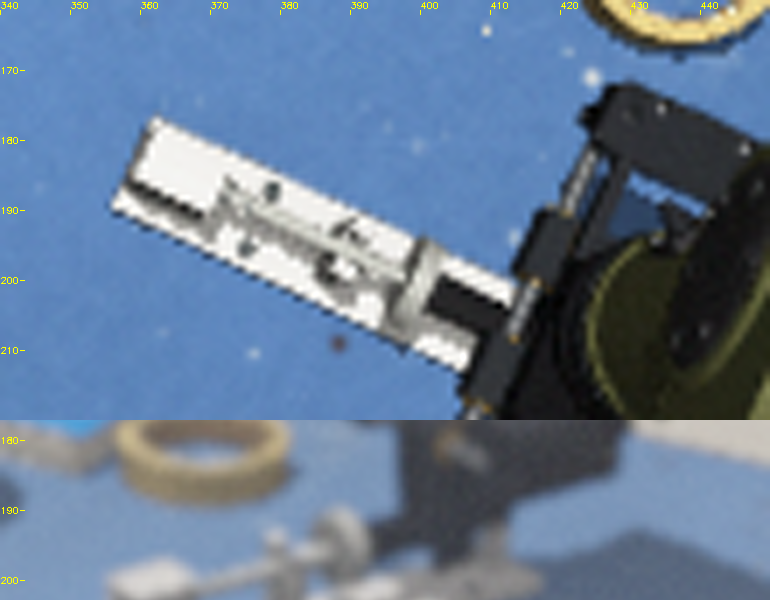

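>>> {"fn": "send_rows", "kwargs": {
  "xyz": [
    [0,0,-1],
    [-13,0,-1],
    [-26,0,-1],
    [-39,0,-1],
    [-50,0,-1],
    [-50,0,-1],
    [-50,0,-8],
    [-50,0,-30],
    [-50,0,-60],
    [-50,0,-95]
  ],
  "dr": [
    [0,0,0],
    [0,0,0],
    [0,0,0],
    [0,0,0],
    [0,0,0],
    [0,0,0],
    [0,0,0],
    [0,0,0],
    [0,0,0],
    [0,0,0]
  ],
  "grip_force": 40
}}

```text
time: 4.42
position: [0.4739, -0.3748, 0.1374]
tool_rot: [-2.668, -1.654, 0.002]
ft_force: [-0.4, 0.1, -1.1]
grip_width: 0.176
grip_force: 39.9
```

Run:
```python
from go import *
s=get_state(); print(s['position'],s['ft_force'].round(1),s['grip_width'],s['grip_force'])
# tool axes at start of a call = current
a=np.radians(35);y=-0.09993
d=np.array([-np.sin(y)*np.cos(a),np.cos(y)*np.cos(a),-np.sin(a)]); M=np.array([.5708,.1185,.155])
zt=np.array([-np.sin(y)*-np.sin(a),-np.cos(y)*np.sin(a),-np.cos(a)])
# grasp at gauge x=-5 (collar face +60): TCP = rodpt + 2mm*z
f=lambda gap:M-d*(gap+.065)+.002*zt
for g in(.22,.14,0): print(g,f(g).round(4)); to(f(g),d,zt)
print(d,zt)
im=get_image('top'); s2=get_image('scene'); cv2.imwrite('pics/g3.png',np.vstack([crop(im[:,:,::-1],340,160,130,45,6),crop(s2[:,:,::-1],330,150,130,55,6)]))
```

```text
[ 0.47392518 -0.37478198  0.13743692] [-0.4  0.1 -1.1] 0.17634622819537998 39.944346360862255
0.22 [ 0.5474 -0.1149  0.3168]
t 4.4167 xyz mm [265.5, -50.2, -179.2] dr [-0.1126, -0.605, -0.349]
0.14 [ 0.5539 -0.0497  0.2709]
t 4.4167 xyz mm [326.8, -73.3, -133.2] dr [-0.1126, -0.605, -0.349]
0 [0.5654 0.0644 0.1906]
t 4.4167 xyz mm [434.0, -113.6, -52.8] dr [-0.1126, -0.605, -0.349]
[ 0.08172169  0.81506542 -0.57357644] [-0.05722215 -0.57071495 -0.81915204]
```

View pics/g3.png

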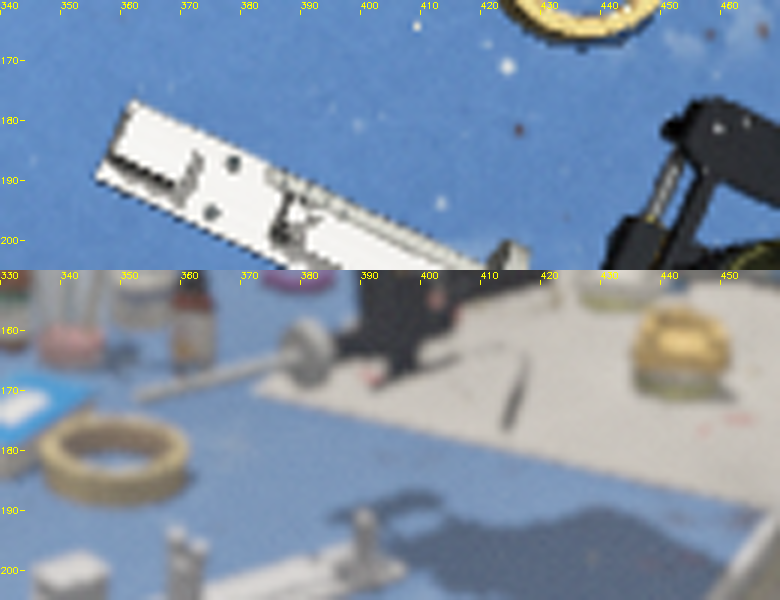

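>>> {"fn": "send_rows", "kwargs": {
  "xyz": [
    [15,-3,-22],
    [40,-8,-48],
    [70,-13,-75],
    [102,-19,-100],
    [135,-25,-122],
    [168,-32,-142],
    [200,-38,-158],
    [230,-44,-170],
    [252,-48,-176],
    [265,-50,-179]
  ],
  "dr": [
    [-0.005,-0.03,-0.017],
    [-0.014,-0.076,-0.044],
    [-0.026,-0.136,-0.079],
    [-0.039,-0.212,-0.122],
    [-0.053,-0.287,-0.166],
    [-0.068,-0.363,-0.209],
    [-0.082,-0.439,-0.253],
    [-0.096,-0.514,-0.297],
    [-0.107,-0.575,-0.332],
    [-0.113,-0.605,-0.349]
  ]
}}

```text
time: 5.35
position: [0.549, -0.1096, 0.3169]
tool_rot: [1.963, 1.792, -0.618]
ft_force: [-0.1, 0.4, -1.5]
grip_width: 0.18
grip_force: 39.9
```

>>> {"fn": "send_rows", "kwargs": {
  "xyz": [
    [0,0,0],
    [0,0,0],
    [0,0,0],
    [0,0,0],
    [0,0,0],
    [0,0,0],
    [0,0,0],
    [0,0,0],
    [0,0,0],
    [0,0,0]
  ],
  "dr": [
    [0,0,0],
    [0,0,0],
    [0,0,0],
    [0,0,0],
    [0,0,0],
    [0,0,0],
    [0,0,0],
    [0,0,0],
    [0,0,0],
    [0,0,0]
  ]
}}

```text
time: 6.18
position: [0.5479, -0.1168, 0.3164]
tool_rot: [1.974, 1.782, -0.623]
ft_force: [0.5, -0.3, -1.8]
grip_width: 0.18
grip_force: 39.9
```

```bash
cat > pre.py <<'E'
from go import *
a=np.radians(35);y=-0.09993
d=np.array([-np.sin(y)*np.cos(a),np.cos(y)*np.cos(a),-np.sin(a)]); M=np.array([.5708,.1185,.155])
zt=np.array([-np.sin(y)*-np.sin(a),-np.cos(y)*np.sin(a),-np.cos(a)])
f=lambda gap:M-d*(gap+.065)+.002*zt
def rodpts():
    s=get_state();A=R.from_rotvec(s['tool_rot']); return np.array(s['position'])+A.apply([[.065,0,-.002],[.175,0,-.002]])
E
python3 - <<'E'
from pre import *
s=get_state(); print(s['position'],s['ft_force'].round(1),s['joint_positions'].round(2),s['grip_width'])
for g in(.22,.125,0): to(f(g),d,zt)
P=rodpts(); print(P.round(4))
out=[]
for n,(x0,y0,w,h) in(('top',(240,165,100,50)),('scene',(265,130,100,50))):
    im=get_image(n)[:,:,::-1].copy(); cv2.imwrite(f'pics/h_{n}.png',im); print(n,proj(n,P).round(1).tolist(),proj(n,M).round(1).tolist())
    x=int(proj(n,P)[:,0].mean());yy=int(proj(n,P)[:,1].mean()); x0=max(0,min(x-65,510)); y0=max(0,yy-22)
    c=crop(im,x0,y0,130,49,6)
    for q in list(proj(n,P))+list(proj(n,M)): cv2.circle(c,tuple(((q-[x0,y0]+.5)*6).astype(int)),2,(0,0,255),-1)
    out.append(c)
cv2.imwrite('pics/g4.png',np.vstack(out))
E
```

```text
[ 0.54790262 -0.11679074  0.31642168] [ 0.5 -0.3 -1.8] [ 0.39  0.21 -0.67  1.61  0.69  1.62 -0.44] 0.17984710967747763
t 6.1833 xyz mm [1.2, -0.7, -1.4] dr [0.0021, 0.0034, -0.0028]
t 6.1833 xyz mm [96.2, -1.0, -1.7] dr [0.0021, 0.0034, -0.0028]
t 6.1833 xyz mm [221.2, -1.3, -2.1] dr [0.0021, 0.0034, -0.0028]
[[ 0.5535 -0.0628  0.2806]
 [ 0.5628  0.0266  0.2172]]
top [[327.3, 185.0], [289.7, 184.1]] [[255.7, 183.8]]
scene [[325.7, 146.1], [304.8, 177.6]] [[282.2, 211.3]]
```

View pics/g4.png

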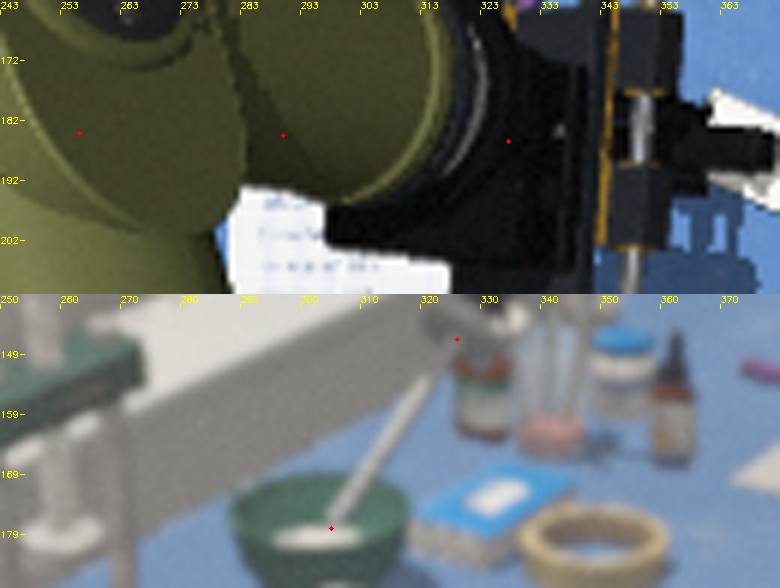

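>>> {"fn": "send_rows", "kwargs": {
  "xyz": [
    [5,-1,-2],
    [20,-1,-2],
    [42,-1,-2],
    [64,-1,-2],
    [85,-1,-2],
    [102,-1,-2],
    [115,-1,-2],
    [122,-1,-2],
    [126,-1,-2],
    [126,-1,-2]
  ],
  "dr": [
    [0.002,0.003,-0.003],
    [0.002,0.003,-0.003],
    [0.002,0.003,-0.003],
    [0.002,0.003,-0.003],
    [0.002,0.003,-0.003],
    [0.002,0.003,-0.003],
    [0.002,0.003,-0.003],
    [0.002,0.003,-0.003],
    [0.002,0.003,-0.003],
    [0.002,0.003,-0.003]
  ]
}}

```text
time: 7.12
position: [0.5576, -0.0124, 0.245]
tool_rot: [1.973, 1.789, -0.623]
ft_force: [0.4, 0.5, -1.7]
grip_width: 0.177
grip_force: 39.9
```

```bash
cat > chk.py <<'E'
from pre import *
s=get_state(); A=R.from_rotvec(s['tool_rot'])
print(s['position'],'F tool',A.inv().apply(s['ft_force']).round(1),'T tool',A.inv().apply(s['torque']).round(2),s['joint_positions'].round(2),s['grip_width'])
for g in(.095,.03,0): to(f(g),d,zt)
P=rodpts(); print(P.round(4),proj('scene',P).round(1).tolist())
E
python3 chk.py
```

```text
[ 0.55762111 -0.01237544  0.24497794] F tool [1.4 0.3 1.1] T tool [-0.07  0.76  0.03] [ 0.22  0.35 -0.71  1.62  0.72  1.65 -0.69] 0.17674322547536198
t 7.1167 xyz mm [-0.6, 0.1, 0.3] dr [0.0002, 0.0003, 0.0017]
t 7.1167 xyz mm [64.4, 0.2, 0.2] dr [0.0002, 0.0003, 0.0017]
t 7.1167 xyz mm [94.4, 0.2, 0.2] dr [0.0002, 0.0003, 0.0017]
[[0.5629 0.0417 0.2093]
 [0.5717 0.1314 0.1462]] [[301.5, 182.3], [278.9, 216.3]]
```

>>> {"fn": "send_rows", "kwargs": {
  "xyz": [
    [3,0,0],
    [6,0,0],
    [9,0,0],
    [12,0,0],
    [15,0,0],
    [18,0,0],
    [21,0,0],
    [24,0,0],
    [26,0,0],
    [26,0,0]
  ],
  "dr": [
    [0,0,0.001],
    [0,0,0.001],
    [0,0,0.001],
    [0,0,0.001],
    [0,0,0.001],
    [0,0,0.001],
    [0,0,0.001],
    [0,0,0.001],
    [0,0,0.001],
    [0,0,0.001]
  ]
}}

```text
time: 7.95
position: [0.5596, 0.0087, 0.23]
tool_rot: [1.975, 1.787, -0.623]
ft_force: [-1.1, 0.6, -0.7]
grip_width: 0.177
grip_force: 39.9
```

```bash
python3 chk.py
```

```text
[0.55964937 0.00870165 0.23002152] F tool [ 0.8 -1.2  0.3] T tool [-0.03  0.74  0.05] [ 0.19  0.38 -0.72  1.61  0.73  1.65 -0.74] 0.17678769986569828
t 7.95 xyz mm [-26.6, 0.1, 0.2] dr [0.0001, 0.0003, 0.0004]
t 7.95 xyz mm [38.4, 0.2, 0.1] dr [0.0001, 0.0003, 0.0004]
t 7.95 xyz mm [68.4, 0.2, 0.1] dr [0.0001, 0.0003, 0.0004]
[[0.565  0.0628 0.1944]
 [0.574  0.1525 0.1312]] [[296.3, 190.1], [273.3, 224.7]]
```

>>> {"fn": "send_rows", "kwargs": {
  "xyz": [
    [4,0,0],
    [8,0,0],
    [13,0,0],
    [18,0,0],
    [23,0,0],
    [28,0,0],
    [33,0,0],
    [38,0,0],
    [42,0,0],
    [44,0,0]
  ],
  "dr": [
    [0,0,0],
    [0,0,0],
    [0,0,0],
    [0,0,0],
    [0,0,0],
    [0,0,0],
    [0,0,0],
    [0,0,0],
    [0,0,0],
    [0,0,0]
  ]
}}

```text
time: 8.78
position: [0.5633, 0.0447, 0.2047]
tool_rot: [1.975, 1.787, -0.623]
ft_force: [0.5, -0.1, -1.2]
grip_width: 0.179
grip_force: 39.9
```

```bash
python3 chk.py
```

```text
[0.56327774 0.04471666 0.20465569] F tool [0.7 0.5 1. ] T tool [-0.07  0.8   0.02] [ 0.12  0.44 -0.72  1.6   0.74  1.66 -0.82] 0.17894195880985975
t 8.7833 xyz mm [-70.8, 0.1, 0.2] dr [0.0, 0.0003, 0.0004]
t 8.7833 xyz mm [-5.8, 0.1, 0.1] dr [0.0, 0.0003, 0.0004]
t 8.7833 xyz mm [24.2, 0.1, 0.1] dr [0.0, 0.0003, 0.0004]
[[0.5687 0.0988 0.169 ]
 [0.5776 0.1885 0.1059]] [[287.3, 203.7], [263.7, 239.3]]
```

Now slowly through the last 24 mm.

>>> {"fn": "send_rows", "kwargs": {
  "xyz": [
    [3,0,0],
    [6,0,0],
    [9,0,0],
    [12,0,0],
    [14,0,0],
    [16,0,0],
    [18,0,0],
    [19,0,0],
    [20,0,0],
    [21,0,0]
  ],
  "dr": [
    [0,0,0],
    [0,0,0],
    [0,0,0],
    [0,0,0],
    [0,0,0],
    [0,0,0],
    [0,0,0],
    [0,0,0],
    [0,0,0],
    [0,0,0]
  ]
}}

```text
time: 9.62
position: [0.5651, 0.0611, 0.1931]
tool_rot: [1.975, 1.786, -0.623]
ft_force: [0.6, -0.3, -0.4]
grip_width: 0.174
grip_force: 39.9
```

```bash
python3 chk.py
```

```text
[0.56514649 0.06112886 0.19313664] F tool [0.  0.7 0.5] T tool [-0.1   0.81  0.11] [ 0.09  0.47 -0.72  1.59  0.74  1.66 -0.85] 0.17426385103482636
t 9.6167 xyz mm [-90.9, -0.0, 0.2] dr [0.0002, 0.0006, -0.0007]
t 9.6167 xyz mm [-25.9, -0.1, 0.2] dr [0.0002, 0.0006, -0.0007]
t 9.6167 xyz mm [4.1, -0.1, 0.2] dr [0.0002, 0.0006, -0.0007]
[[0.5706 0.1152 0.1575]
 [0.5797 0.2048 0.0943]] [[283.0, 210.0], [259.0, 246.0]]
```

>>> {"fn": "send_rows", "kwargs": {
  "xyz": [
    [0.5,0,0],
    [1,0,0],
    [1.5,0,0],
    [2,0,0],
    [2.5,0,0],
    [3,0,0],
    [3.5,0,0],
    [4,0,0],
    [4.5,0,0],
    [5,0,0]
  ],
  "dr": [
    [0,0,0],
    [0,0,0],
    [0,0,0],
    [0,0,0],
    [0,0,0],
    [0,0,0],
    [0,0,0],
    [0,0,0],
    [0,0,0],
    [0,0,0]
  ]
}}

```text
time: 10.45
position: [0.5654, 0.0647, 0.1906]
tool_rot: [1.975, 1.785, -0.624]
ft_force: [-1.4, -1.4, 0.8]
grip_width: 0.18
grip_force: 39.9
```

```bash
python3 chk.py
```

```text
[0.56542802 0.06466768 0.19056222] F tool [-1.7 -1.3  0.2] T tool [0.01 0.23 0.09] [ 0.09  0.48 -0.72  1.58  0.75  1.66 -0.86] 0.17991413248051677
t 10.45 xyz mm [-95.3, 0.1, 0.3] dr [-0.0002, 0.0018, -0.0011]
t 10.45 xyz mm [-30.3, 0.0, 0.2] dr [-0.0002, 0.0018, -0.0011]
t 10.45 xyz mm [-0.3, -0.0, 0.1] dr [-0.0002, 0.0018, -0.0011]
[[0.5709 0.1187 0.1548]
 [0.58   0.2083 0.0916]] [[282.1, 211.4], [258.1, 247.5]]
```

>>> {"fn": "send_rows", "kwargs": {
  "xyz": [
    [0.3,0,0],
    [0.6,0,0],
    [0.9,0,0],
    [1.2,0,0],
    [1.5,0,0],
    [1.8,0,0],
    [2,0,0],
    [2,0,0],
    [2,0,0],
    [2,0,0]
  ],
  "dr": [
    [0,0,0],
    [0,0,0],
    [0,0,0],
    [0,0,0],
    [0,0,0],
    [0,0,0],
    [0,0,0],
    [0,0,0],
    [0,0,0],
    [0,0,0]
  ]
}}

```text
time: 11.28
position: [0.5654, 0.0647, 0.1904]
tool_rot: [1.975, 1.781, -0.627]
ft_force: [-3.3, -5.6, 6.1]
grip_width: 0.178
grip_force: 39.9
```

```bash
python3 chk.py
```

```text
[0.56539881 0.06469259 0.19038588] F tool [-8.3 -2.7 -1.5] T tool [ 0.43 -0.96  0.02] [ 0.08  0.48 -0.72  1.58  0.75  1.67 -0.86] 0.17761612083291098
t 11.2833 xyz mm [-95.4, 0.3, 0.4] dr [-0.0012, 0.0048, -0.0028]
t 11.2833 xyz mm [-30.4, 0.1, 0.1] dr [-0.0012, 0.0048, -0.0028]
t 11.2833 xyz mm [-0.4, 0.0, -0.0] dr [-0.0012, 0.0048, -0.0028]
[[0.571  0.1186 0.1545]
 [0.5803 0.2079 0.091 ]] [[282.1, 211.5], [258.1, 247.6]]
```

The collar has stopped: 8 N axial reaction with no further travel. I'll hold about 1.7 s, then withdraw.

>>> {"fn": "send_rows", "kwargs": {
  "xyz": [
    [0.3,0,0],
    [0.6,0,0],
    [0.6,0,0],
    [0.6,0,0],
    [0.6,0,0],
    [0.6,0,0],
    [0.6,0,0],
    [0.6,0,0],
    [0.6,0,0],
    [0.6,0,0]
  ],
  "dr": [
    [0,0,0],
    [0,0,0],
    [0,0,0],
    [0,0,0],
    [0,0,0],
    [0,0,0],
    [0,0,0],
    [0,0,0],
    [0,0,0],
    [0,0,0]
  ]
}}

```text
time: 12.12
position: [0.5654, 0.0647, 0.1904]
tool_rot: [1.975, 1.78, -0.628]
ft_force: [-4.9, -6.3, 5.5]
grip_width: 0.179
grip_force: 40.0
```

>>> {"fn": "send_rows", "kwargs": {
  "xyz": [
    [0,0,0],
    [0,0,0],
    [0,0,0],
    [0,0,0],
    [0,0,0],
    [0,0,0],
    [0,0,0],
    [0,0,0],
    [0,0,0],
    [0,0,0]
  ],
  "dr": [
    [0,0,0],
    [0,0,0],
    [0,0,0],
    [0,0,0],
    [0,0,0],
    [0,0,0],
    [0,0,0],
    [0,0,0],
    [0,0,0],
    [0,0,0]
  ]
}}

```text
time: 12.95
position: [0.5654, 0.0647, 0.1903]
tool_rot: [1.975, 1.78, -0.628]
ft_force: [-3.8, -6.5, 5.8]
grip_width: 0.178
grip_force: 40.0
```

>>> {"fn": "send_rows", "kwargs": {
  "xyz": [
    [-3,0,0],
    [-8,0,0],
    [-14,0,0],
    [-20,0,0],
    [-26,0,0],
    [-32,0,0],
    [-38,0,0],
    [-44,0,0],
    [-50,0,0],
    [-54,0,0]
  ],
  "dr": [
    [0,0,0],
    [0,0,0],
    [0,0,0],
    [0,0,0],
    [0,0,0],
    [0,0,0],
    [0,0,0],
    [0,0,0],
    [0,0,0],
    [0,0,0]
  ]
}}

```text
time: 13.78
position: [0.5613, 0.0225, 0.2204]
tool_rot: [1.976, 1.785, -0.623]
ft_force: [-0.7, 0.1, -0.4]
grip_width: 0.175
grip_force: 39.9
```

```bash
python3 chk.py
```

```text
[0.5613225  0.02246932 0.22037721] F tool [ 0.2 -0.7  0.3] T tool [-0.11  0.83  0.05] [ 0.16  0.4  -0.72  1.61  0.73  1.66 -0.77] 0.17501722457809876
t 13.7833 xyz mm [-43.5, -0.1, 0.2] dr [0.0002, 0.0007, -0.0015]
t 13.7833 xyz mm [21.5, -0.2, 0.2] dr [0.0002, 0.0007, -0.0015]
t 13.7833 xyz mm [51.5, -0.2, 0.2] dr [0.0002, 0.0007, -0.0015]
[[0.5668 0.0766 0.1847]
 [0.576  0.1662 0.1215]] [[292.8, 195.2], [269.5, 230.1]]
```

>>> {"fn": "send_rows", "kwargs": {
  "xyz": [
    [-5,0,0],
    [-15,0,0],
    [-27,0,0],
    [-39,0,0],
    [-51,0,0],
    [-63,0,0],
    [-75,0,0],
    [-90,0,0],
    [-105,0,0],
    [-115,0,0]
  ],
  "dr": [
    [0,0,0],
    [0,0,0],
    [0,0,0],
    [0,0,0],
    [0,0,0],
    [0,0,0],
    [0,0,0],
    [0,0,0],
    [0,0,0],
    [0,0,0]
  ]
}}

```text
time: 14.62
position: [0.5517, -0.0724, 0.2873]
tool_rot: [1.976, 1.783, -0.623]
ft_force: [0.4, 0.0, -1.6]
grip_width: 0.178
grip_force: 39.9
```

```bash
cat > pres.py <<'E'
from pre import *
s=get_state(); print(s['position'],s['ft_force'].round(1),s['joint_positions'].round(2),s['grip_width'])
P=rodpts(); print(P.round(4),proj('scene',P).round(1).tolist())
dh=np.array([-np.sin(y),np.cos(y),0]); tip=np.array([.4622,-.0077,.158])
to(tip-.175*dh-[0,0,.002],dh,[0,0,-1])
E
python3 pres.py
```

```text
[ 0.55167575 -0.07237949  0.28729839] [ 0.4  0.  -1.6] [ 0.32  0.26 -0.69  1.62  0.7   1.64 -0.55] 0.1778749594827787
[[ 0.5573 -0.0183  0.2516]
 [ 0.5666  0.0712  0.1884]] [[315.7, 160.7], [294.0, 193.2]]
t 14.6167 xyz mm [-22.7, -95.5, 176.1] dr [0.001, 0.6122, -0.0026]
```

>>> {"fn": "send_rows", "kwargs": {
  "xyz": [
    [-1,-5,9],
    [-4,-14,26],
    [-6,-25,46],
    [-9,-37,69],
    [-12,-50,92],
    [-15,-63,115],
    [-18,-75,138],
    [-20,-85,156],
    [-22,-92,169],
    [-23,-95,176]
  ],
  "dr": [
    [0,0.03,0],
    [0,0.1,0],
    [0,0.18,0],
    [0,0.26,0],
    [0,0.34,0],
    [0,0.42,0],
    [0,0.5,-0.001],
    [0,0.56,-0.002],
    [0,0.6,-0.002],
    [0.001,0.612,-0.003]
  ]
}}

```text
time: 15.45
position: [0.4426, -0.1836, 0.1539]
tool_rot: [-2.331, -2.102, 0.003]
ft_force: [0.8, -0.4, -1.5]
grip_width: 0.176
grip_force: 39.9
```

>>> {"fn": "send_rows", "kwargs": {
  "xyz": [
    [0,0,0],
    [0,0,0],
    [0,0,0],
    [0,0,0],
    [0,0,0],
    [0,0,0],
    [0,0,0],
    [0,0,0],
    [0,0,0],
    [0,0,0]
  ],
  "dr": [
    [0,0,0],
    [0,0,0],
    [0,0,0],
    [0,0,0],
    [0,0,0],
    [0,0,0],
    [0,0,0],
    [0,0,0],
    [0,0,0],
    [0,0,0]
  ]
}}

```text
time: 16.28
position: [0.4453, -0.1801, 0.1548]
tool_rot: [-2.326, -2.109, 0.001]
ft_force: [0.1, -0.3, -0.9]
grip_width: 0.177
grip_force: 39.9
```

```bash
python3 pres.py
```

```text
[ 0.4453436  -0.18009156  0.15479345] [ 0.1 -0.3 -0.9] [ 0.81  0.05 -0.49  1.95  0.02  1.15  0.21] 0.17735273434956547
[[ 0.4517 -0.1154  0.1568]
 [ 0.4624 -0.0059  0.1569]] [[365.7, 188.0], [343.1, 202.0]]
t 16.2833 xyz mm [-1.8, -0.4, -1.2] dr [-0.0015, -0.0007, 0.0021]
```

Run:
```python
from pre import *
P=rodpts()
for n in('scene','top'):
    im=get_image(n)[:,:,::-1]; b=cv2.imread(f'pics/{n}0.png'); df=np.abs(im.astype(int)-b).sum(2)
    a,e=proj(n,P); print(n,a.round(1),e.round(1)); u=(e-a)/np.linalg.norm(e-a); v=np.array([-u[1],u[0]])
    L=np.linalg.norm(e-a)
    for k in np.linspace(.2,1.15,10):
        o=np.arange(-5,5.1,1); q=(a+u*L*k)[None]+o[:,None]*v
        print(round(k,2),cv2.remap(df.astype(np.float32),q[None,:,0].astype(np.float32),q[None,:,1].astype(np.float32),1)[0].astype(int).tolist())
```

```text
scene [365.7 188. ] [343.1 202. ]
0.2 [33, 21, 12, 31, 53, 72, 74, 43, 22, 16, 11]
0.31 [19, 28, 35, 66, 78, 48, 42, 30, 5, 4, 3]
0.41 [23, 50, 54, 51, 47, 59, 71, 36, 9, 1, 3]
0.52 [31, 49, 57, 51, 46, 67, 68, 41, 11, 3, 1]
0.62 [26, 44, 64, 81, 76, 63, 70, 40, 10, 6, 4]
0.73 [12, 31, 50, 64, 77, 60, 59, 40, 11, 4, 3]
0.83 [6, 16, 21, 31, 66, 85, 61, 37, 6, 3, 3]
0.94 [2, 1, 4, 13, 25, 44, 47, 28, 9, 2, 3]
1.04 [7, 4, 4, 9, 8, 8, 10, 1, 2, 1, 2]
1.15 [3, 2, 3, 4, 6, 2, 3, 3, 3, 2, 1]
top [346.5 227.2] [304.4 224.2]
0.2 [12, 18, 14, 34, 127, 197, 116, 32, 13, 12, 10]
0.31 [8, 6, 12, 42, 119, 186, 123, 32, 14, 17, 14]
0.41 [8, 8, 8, 21, 135, 79, 126, 11, 13, 10, 10]
0.52 [7, 9, 10, 77, 132, 89, 111, 59, 3, 6, 10]
0.62 [10, 9, 6, 64, 194, 204, 195, 60, 8, 9, 10]
0.73 [11, 10, 8, 16, 210, 178, 265, 16, 7, 7, 12]
0.83 [10, 9, 10, 74, 167, 123, 174, 140, 6, 9, 10]
0.94 [11, 8, 9, 46, 120, 92, 124, 60, 10, 10, 9]
1.04 [6, 10, 10, 10, 10, 8, 7, 8, 10, 9, 9]
1.15 [10, 10, 10, 10, 10, 11, 8, 8, 8, 9, 9]
```

```bash
python3 -c "
from bench import *
print(close_job())"
```

```text
the job is handed in; nothing more can be done
None
```

I drew the rod out of its guard, slid it down the guide tube until the collar stopped, held it there for over 1.5 s, and pulled it out. I handed in at about 16 s, holding it level with the tip about 15 cm above the middle of the pad. I took no final check picture of the bystanders, but no measured force suggested the arm touched any.

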